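# Unlock the craft-room supply chest

## Task

Open the lock of the plywood supply chest: roll its thumbwheels so that, from left to right as the robot sees them, 5 - 3 - 2 are uppermost; the middle wheel already shows 3 and must stay there. Press the wheels gently, never with more than 15 N. Only when the code is set, slide the bolt by its knob all the way to the left (the chest's +y), then let go, and leave the other things on the chest and table where they are.

Things in the scene. Friction and masses are not known exactly. Their poses are not given: they have to be found in the camera images.
- chest: plywood chest fixed to the table, 240 (x) x 320 (y) x 100 (z) mm; origin: centre of its underside, x away from the robot, y to the left, z up. On its flat lid (100 mm up) stand three thumbwheels in a row at x = -35 mm, y = +60 (left), 0 (middle), -60 mm (right), and behind them a steel bolt with a knob at x = +65 mm
- wheel_left (a joint): left (+y) thumbwheel: white smooth toothless disc, 60 mm diameter, 24 mm wide, axle along the chest's y; numbers 1 to 6 as dice pips round the rim, the uppermost is the set one. Value in rad: number n is uppermost at (n-1)*1.0472; it grows as the wheel's top rolls along the chest's +x (away from the robot). Stops 0.35 rad beyond 1 and 6; stays where left. To be set to 5 (4.189 rad).
- wheel_mid (a joint): middle thumbwheel: white smooth toothless disc, 60 mm diameter, 24 mm wide, axle along the chest's y; numbers 1 to 6 as dice pips round the rim, the uppermost is the set one. Value in rad: number n is uppermost at (n-1)*1.0472; it grows as the wheel's top rolls along the chest's +x (away from the robot). Stops 0.35 rad beyond 1 and 6; stays where left. Shows 3 (2.094 rad) and must stay.
- wheel_right (a joint): right (-y) thumbwheel: white smooth toothless disc, 60 mm diameter, 24 mm wide, axle along the chest's y; numbers 1 to 6 as dice pips round the rim, the uppermost is the set one. Value in rad: number n is uppermost at (n-1)*1.0472; it grows as the wheel's top rolls along the chest's +x (away from the robot). Stops 0.35 rad beyond 1 and 6; stays where left. To be set to 2 (1.047 rad).
- wheel_left_top (a point): fixed point 20 mm above the lid at the nominal crown (mid width) of the left wheel. The real crown is 15 to 25 mm above the lid, different for each wheel (worn axle, not in this reading): feel for it. Roll by pressing a fingertip on top and dragging. Pressed, the wheel sinks 1 mm per 4 N, up to 9 mm; friction 3.7 N at the rim; the finger slips below 3 to 5 N of press; over 15 N harms the lock.
- wheel_mid_top (a point): fixed point 20 mm above the lid at the nominal crown (mid width) of the middle wheel. The real crown is 15 to 25 mm above the lid, different for each wheel (worn axle, not in this reading): feel for it. Roll by pressing a fingertip on top and dragging. Pressed, the wheel sinks 1 mm per 4 N, up to 9 mm; friction 3.7 N at the rim; the finger slips below 3 to 5 N of press; over 15 N harms the lock.
- wheel_right_top (a point): fixed point 20 mm above the lid at the nominal crown (mid width) of the right wheel. The real crown is 15 to 25 mm above the lid, different for each wheel (worn axle, not in this reading): feel for it. Roll by pressing a fingertip on top and dragging. Pressed, the wheel sinks 1 mm per 4 N, up to 9 mm; friction 3.7 N at the rim; the finger slips below 3 to 5 N of press; over 15 N harms the lock.
- bolt (a joint): sliding bolt on the chest lid, in m: 0 = shut, 0.032 = drawn against its stop, moving along the chest's +y (left); about 4 N of friction, stays where left
- bolt_knob (a point): centre of the top of the bolt's knob, an upright steel cylinder 18 mm in diameter whose top is 36 mm above the lid and whose foot, on the flat bolt bar, is 7 mm above the lid (bar: 20 mm wide, 190 mm long along y); it moves with the bolt
- glue_stick: white glue stick, upright cylinder 26 mm across and 55 mm high, standing loose on the chest lid near its far left corner; origin: centre of its underside
- eraser: dark rubber eraser 22 x 45 x 14 mm lying loose on the chest lid near its right side; origin: centre of its underside
- tube_a: bare cardboard tube 44 mm across, 100 mm high, standing on the table left of the chest; origin: centre of its underside
- tube_b: bare cardboard tube 44 mm across, 100 mm high, standing on the table right of the chest; origin: centre of its underside
- plate: white ceramic plate 180 mm across, 18 mm high, on the table to the right; origin: centre of its underside
- crisp_can: tall can 72 mm across, 200 mm high, on the table to the far left; origin: centre of its underside
- egg_tray: small grey egg tray 104 x 150 x 42 mm, on the table to the left; origin: centre of its underside

How it is judged:
By the outcome, as a careful person would: the job done as asked, in the order asked, and still so for the second after the job is handed in, with the robot touching nothing.
It also fails if it takes over 67 s, if anything falls off the work surface, if the arm or the gripper's body presses on something with over 40 N, if the wrist force passes 120 N, or if a joint passes its speed limit or range.

## Robot

A 6-joint arm with a two-finger parallel gripper is mounted at the origin on the work surface. World frame = base frame: x ahead of the robot, y to its left, z up, the work surface at z = 0. Lengths are in m, angles in rad, forces in N, time in s.
With the tool pointing down it reaches from about 0.35 to 0.95 m from the base axis. Payload 17.4 kg.
Tool frame: the origin (TCP) lies between the finger pads; the fingertips stand robot.tcp_to_tips ahead of it and the grasp point (between the pads) lies 8 mm behind it (robot.tcp_to_tips is the distance from the TCP to the fingertips, in m); z points along the fingers, y is the line along which they close (so a half turn about z gives the same grasp; the last joint's range is limited). The gripper opens to 93 mm and grips with 3 to 60 N. Pads are 15 mm wide; open, the fingers measure 128 mm over their backs; the gripper's body (75 mm by 188 mm) begins 65 mm behind the grasp point.
Start: joints at [1.178, 0.116, 1.442, -0, 1.584, -0.038], TCP at [0.235, 0.633, 0.23] pointing down, gripper open.
Joint ranges: [-2.83, 2.83], [-0.83, 2.19], [0.07, 2.5], [-1.14, 4.28], [0.01, 3], [-2.97, 2.97]. Speed limits (rad/s): [1.89, 1.89, 2.22, 3.14, 3.14, 3.14].

## Interface

Orientations are given as [roll, pitch, yaw] about the fixed x, y, z axes, in that order (R = Rz(yaw) Ry(pitch) Rx(roll)).
In Python, from plant import robot gives the robot as it stands.
- The arm moves only by the tool step_arm, never from a script. Its argument "series" is a list of rows, each a list of 2 entries, a list of its own where there are three numbers: the shift along the world's x, y, z in units of 0.15 m (1.0 is 0.15 m), then the turn, a rotation vector about the world's x, y, z in units of 180 degrees (1.0 is 180 degrees). A call has 1 to 8 rows; each row is the pose to reach, as a shift and turn from the pose commanded when the call began, turning the shorter way round; what a row does not reach only later rows make up. A row lasts 1/10 s, in which the tool goes at most 50 mm and 8.59 degrees, less where a joint would pass 70% of its speed; a pose out of reach is approached as far as the arm can. A call with a number of a shift or a turn outside -1 to 1 is refused whole. A call with a gripper value outside its range is refused whole. "jaw" is the opening, from -1 (shut) to 1 (fully open), so that 0 is half open, set as the call begins (left out, the last holds). The fingers move at their own pace and stop on an object; "grip_force" is the grip in N (left out, the last holds). Time passes only in rows, so rows that repeat a pose let the fingers close. It gives the time, the measured TCP pose, the force, the opening and the grip force at its end, in the units of the state.
- robot.sense(): the state, without advancing time (a new reading comes with each control period).
- robot.camera(name): name is "side" or "top"; returns a dict with "image" (400x640x3 uint8, red, green, blue), "mtx" (3x3 intrinsics, pixels), "world_from_camera" (4x4, takes a point from camera to world coordinates). Camera axes: x right, y down, z forward; pixel columns grow to the right and rows downward; lengths in m; the calibration is good to about 2 mm. A picture is of the moment at which its call begins. There is no depth.
- robot.job_done(): hands the job in; it is judged then, once.
The state is a dict: "time_s": time; "qpos": joint angles; "qvel": joint speeds; "tau": joint torques, N m; "tool_pos": TCP position; "orientation": TCP orientation; "ft_force": force on the tool from outside, world axes, zero at the start; "torque": the same for the moment, N m; "grip_width": opening from 0.0 (shut) to 1.0 (fully open); "grasp_force": force on a finger pad.
Only numpy, scipy, OpenCV 4.12 (cv2) and the standard library are available. Lean on these libraries where they do the work, as an engineer would, in place of code of your own. Each camera call takes 0.05 s, during which the arm holds its last target. There are 200 camera calls.

## Working session

There is one attempt and no reset: what is moved stays moved. The work goes in short steps, Python scripts to look and compute and a tool call to move; the robot and the scene stay as the last step left them, time stands still between calls to the robot, and variables do not carry over. Pictures are saved under pics/ and viewed, at most 10 in all, crops included, and the job is handed in when it is done.

Besides the shell and the picture viewer there is one more tool, called after "Request:" as name([rows], argument=value, ...), one row to a line, values as JSON. step_arm: Moves the arm, as the interface text tells. Shifts and turns lie within -1 to 1; 1 stands for 0.15 m of shift or 180 degrees of turn. Its arguments: {"type":"object","properties":{"series":{"type":"array","items":{"type":"array"}},"jaw":{"type":"number"},"grip_force":{"type":"number"}},"required":["series"]}

```bash
mkdir -p pics; cat > h.py <<'E'
import numpy as np,cv2
from plant import robot
def snap(n,f):
    c=robot.camera(n); cv2.imwrite(f'pics/{f}.png',c['image'][:,:,::-1]); np.savez(f'pics/{f}.npz',**c); return c
def ray(c,u,v,z):
    d=np.linalg.inv(c['mtx'])@[u,v,1]; T=c['world_from_camera']; d=T[:3,:3]@d; o=T[:3,3]
    return o+d*(z-o[2])/d[2]
def proj(c,p):
    T=np.linalg.inv(c['world_from_camera']); q=c['mtx']@(T[:3,:3]@np.array(p)+T[:3,3]); return q[:2]/q[2]
E
python3 - <<'E'
from h import *
a=snap('top','t0');b=snap('side','s0')
cv2.imwrite('pics/both0.png',cv2.resize(np.vstack([a['image'],b['image']])[:,:,::-1],(480,600)))
print(a['world_from_camera'].round(3),b['world_from_camera'].round(3),a['mtx'],b['mtx'],robot.tcp_to_tips,robot.sense())
E
```

```text
[[ 0.028 -0.994  0.105  0.334]
 [-1.    -0.027  0.006 -0.022]
 [-0.003 -0.106 -0.994  1.727]
 [ 0.     0.     0.     1.   ]] [[ 0.942 -0.242  0.232  0.153]
 [-0.335 -0.655  0.677 -1.003]
 [-0.012 -0.716 -0.698  1.127]
 [ 0.     0.     0.     1.   ]] [[502.75259625   0.         319.49247898]
 [  0.         502.75259625 205.13288389]
 [  0.           0.           1.        ]] [[480.48709374   0.         325.38424266]
 [  0.         480.48709374 193.46303042]
 [  0.           0.           1.        ]] 0.011 {'time_s': 0.1, 'qpos': array([ 1.17821386e+00,  1.16415970e-01,  1.44223957e+00,  2.44672388e-05,
        1.58401667e+00, -3.77770711e-02]), 'qvel': array([ 0.0021954 , -0.00183945, -0.00224865,  0.00077206, -0.00021054,
        0.00224738]), 'tau': array([ 1.40093241e-03, -7.22897172e+01, -6.23867011e+01,  7.82044977e-02,
        2.26644723e-02, -3.71080660e-05]), 'tool_pos': array([0.23441317, 0.63278227, 0.22896835]), 'orientation': array([-3.14051479e+00, -6.52207732e-05,  2.78678753e+00]), 'ft_force': array([0.58946713, 0.09351978, 0.52564987]), 'torque': array([-0.04254149, -0.00538038,  0.0521139 ]), 'grasp_force': 0.0, 'grip_width': 0.9997777680779283}
```

View pics/t0.png

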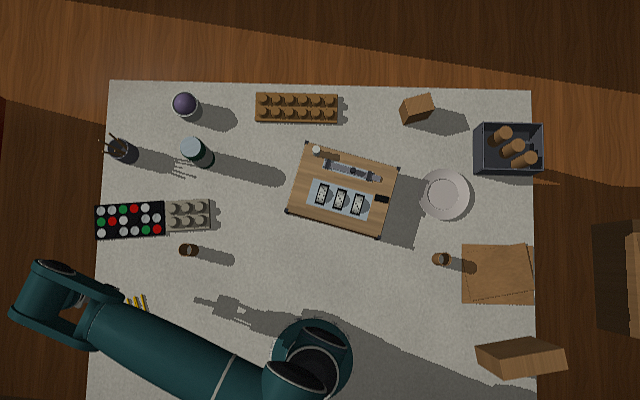

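View pics/s0.png

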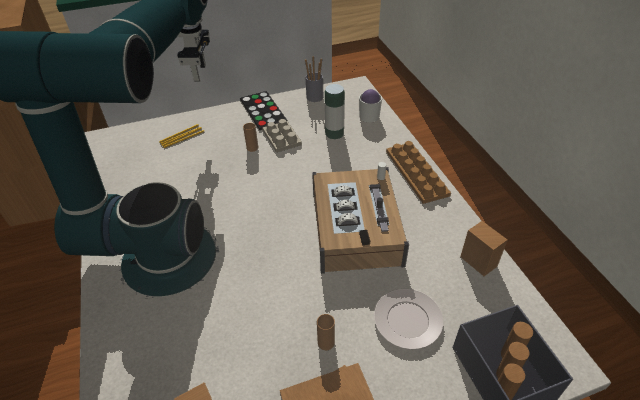

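The top view shows the chest with lid corners at about (306,142), (400,167), (381,238) and (286,211). The wheels are near (322,194), (340,199) and (358,204), the knob near (352,170). The side view shows the wheels near (343,190), (345,205) and (347,220). Next I'll fit the pose and zoom in.

```bash
python3 - <<'E'
from h import *
a=dict(np.load('pics/t0.npz'));b=dict(np.load('pics/s0.npz'))
hsv=cv2.cvtColor(a['image'],cv2.COLOR_RGB2HSV)
m=cv2.inRange(hsv,(8,60,90),(25,255,255)); m[:, :270]=0;m[:,410:]=0;m[:130]=0;m[250:]=0
m=cv2.morphologyEx(m,cv2.MORPH_OPEN,np.ones((3,3),np.uint8))
cs=max(cv2.findContours(m,0,1)[0],key=cv2.contourArea)
r=cv2.minAreaRect(cs);print(r)
P=np.array([ray(a,*q,.1) for q in cv2.boxPoints(r)]);print(P.round(4),np.linalg.norm(np.diff(P,axis=0),axis=1))
for q in [(306,142),(400,167),(381,238),(286,211)]: print(ray(a,*q,.1).round(4))
t=cv2.resize(a['image'][130:250,275:410],None,fx=4.4,fy=4.4,interpolation=2)
s=cv2.resize(b['image'][150:280,300:420],None,fx=4.4,fy=4.4,interpolation=2)
cv2.imwrite('pics/tz.png',t[:,:,::-1]);cv2.imwrite('pics/sz.png',s[:,:,::-1])
E
```

```text
((341.9056396484375, 189.33016967773438), (97.80070495605469, 72.38899993896484), 15.94539737701416)
[[ 0.4849  0.1     0.1   ]
 [ 0.7172  0.0425  0.1   ]
 [ 0.6358 -0.2685  0.1   ]
 [ 0.4061 -0.2068  0.1   ]] [0.23930957 0.32142128 0.23780508]
[0.7143 0.0385 0.1   ]
[ 0.6391 -0.2721  0.1   ]
[ 0.4049 -0.2133  0.1   ]
[0.484  0.0965 0.1   ]
```

View pics/tz.png

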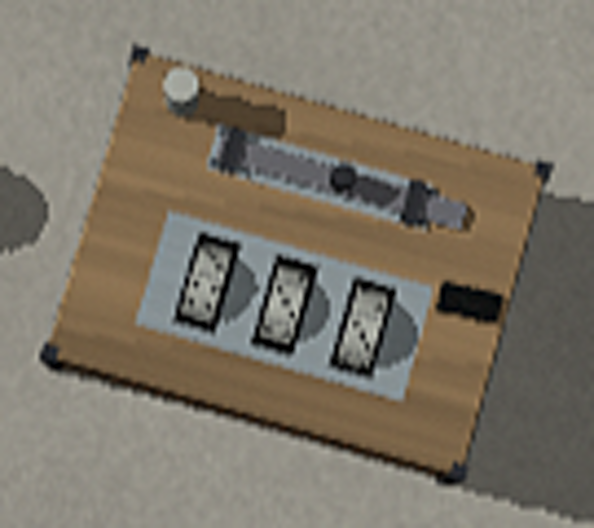

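View pics/sz.png

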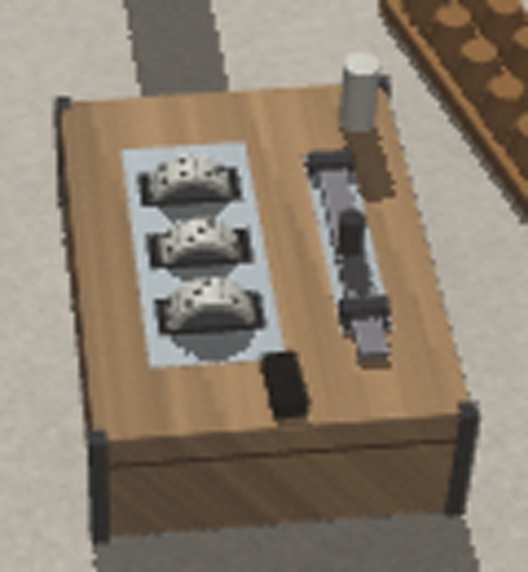

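The zoomed crops show the knob at about (343,178)/4.4, the glue stick at the far left corner and the eraser beside the right wheel. The pips are too coarse to read, so I'll enlarge the wheels.

```bash
cat >> h.py <<'E'
C=np.array([.561,-.086]);YAW=np.radians(-14.35)
R=np.array([[np.cos(YAW),-np.sin(YAW)],[np.sin(YAW),np.cos(YAW)]])
def W(x,y,z): return np.r_[C+R@[x,y],.1+z]
def wheelpatch(c,y0,crown,k=6):
    # unroll rim: rows=angle from +70deg (far) down to -70 (near), cols=y left->right
    ang=np.radians(np.arange(70,-70.1,-1)); ys=np.linspace(14,-14,28*k//2)/1000
    M=np.array([[proj(c,W(-.035+.03*np.sin(t),y0+y,crown-.03+.03*np.cos(t))) for y in ys] for t in ang]).astype(np.float32)
    p=cv2.remap(c['image'],M[...,0],M[...,1],cv2.INTER_CUBIC)
    return cv2.resize(p,(84*2,141*2))
E
python3 - <<'E'
from h import *
a=dict(np.load('pics/t0.npz'));b=dict(np.load('pics/s0.npz'))
for c in (a,b):
  for y in(.06,0,-.06): print(proj(c,W(-.035,y,.02)).round(1),end='')
  print(proj(c,W(.065,0,.036)))
out=np.vstack([np.hstack([np.pad(wheelpatch(c,y,.02),((4,4),(4,4),(0,0))) for y in(.06,0,-.06)]) for c in(a,b)])
cv2.imwrite('pics/un.png',out[:,:,::-1])
E
```

```text
[322.1 193.5][340.  198.6][358.  203.7][348.64334702 168.19644959]
[341.6 187.6][344.  201.6][346.4 216.4][377.85904153 195.24647169]
```

View pics/un.png

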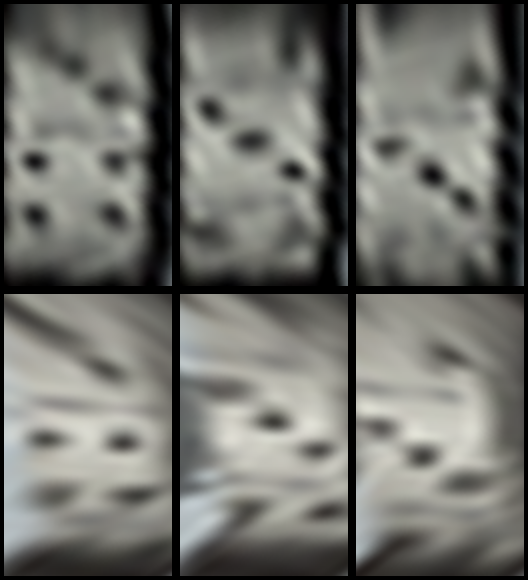

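The unrolled rims (far side up, 2 px/deg) can be read:
- **Middle:** 3 sits at the crown, as stated.
- **Left:** 4 sits about 22° toward the robot, so it needs about +83°, or +44 mm of rim.
- **Right:** 3 sits about 16° toward the robot, so it needs about −44°, or −23 mm.

Next I'll shut the gripper and travel there with the closing line along the chest's x.

```bash
python3 - <<'E'
from h import *
a=dict(np.load('pics/t0.npz'))
print('L',W(-.035,.06,.02),'R',W(-.035,-.06,.02),'K',W(.065,0,.036),'can',ray(a,197,152,.2), 'xaxis',R[:,0],'knob seen',ray(a,275+343/4.4,130+178/4.4,.136),'glue',ray(a,275+181/4.4,130+86/4.4,.155),'eraser',ray(a,275+470/4.4,130+302/4.4,.114))
E
```

```text
L [ 0.54196268 -0.01919745  0.12      ] R [ 0.51222133 -0.13545343  0.12      ] K [ 0.62397199 -0.1021099   0.136     ] can [0.65031255 0.37068259 0.2       ] xaxis [ 0.96879982 -0.24784454] knob seen [ 0.61701389 -0.11607652  0.136     ] glue [0.67782434 0.00350575 0.155     ] eraser [ 0.53129134 -0.21243645  0.114     ]
```

Request:
step_arm([
  [[0.33,-0.4,0.1],[0,0,-0.05]],
  [[0.5,-0.8,0.1],[0,0,-0.1]],
  [[0.5,-1,0.1],[0,0,-0.14]],
  [[0.5,-1,0.1],[0,0,-0.14]],
], jaw=-1, grip_force=20)

```text
time_s: 0.5
tool_pos: [0.3104, 0.48, 0.2448]
orientation: [3.142, 0.001, 2.34]
ft_force: [-0.3, 0.6, -0.0]
grip_width: 0.709
grasp_force: 0.0
```

Request:
step_arm([
  [[0.2,-0.3,0],[0,0,-0.045]],
  [[0.35,-0.6,0],[0,0,-0.09]],
  [[0.45,-0.9,0],[0,0,-0.135]],
  [[0.5,-1,0],[0,0,-0.17]],
  [[0.5,-1,0],[0,0,-0.17]],
])

```text
time_s: 1.0
tool_pos: [0.3853, 0.331, 0.2447]
orientation: [3.141, 0.0, 1.807]
ft_force: [0.7, 0.5, -0.6]
grip_width: 0.273
grasp_force: 0.0
```

Request:
step_arm([
  [[0.2,-0.3,0],[0,0,-0.045]],
  [[0.35,-0.6,0],[0,0,-0.09]],
  [[0.5,-0.9,0],[0,0,-0.135]],
  [[0.52,-1,0],[0,0,-0.155]],
  [[0.52,-1,0],[0,0,-0.155]],
])

```text
time_s: 1.5
tool_pos: [0.4631, 0.1816, 0.2444]
orientation: [-3.141, 0.0, 1.324]
ft_force: [-0.9, 0.6, -1.1]
grip_width: 0.005
grasp_force: 0.0
```

Request:
step_arm([
  [[0.2,-0.3,-0.1],[0,0,0]],
  [[0.35,-0.6,-0.2],[0,0,0]],
  [[0.45,-0.9,-0.3],[0,0,0]],
  [[0.5,-1,-0.4],[0,0,0]],
  [[0.5,-1,-0.4],[0,0,0]],
])

```text
time_s: 2.0
tool_pos: [0.5375, 0.032, 0.1817]
orientation: [-3.138, 0.001, 1.327]
ft_force: [0.6, 1.4, -0.8]
grip_width: 0.004
grasp_force: 0.0
```

Request:
step_arm([
  [[-0.02,-0.16,-0.1],[0,0,0]],
  [[-0.04,-0.32,-0.2],[0,0,0]],
  [[-0.04,-0.32,-0.25],[0,0,0]],
  [[-0.04,-0.32,-0.25],[0,0,0]],
  [[-0.04,-0.32,-0.25],[0,0,0]],
])

```text
time_s: 2.5
tool_pos: [0.5318, -0.0135, 0.1479]
orientation: [3.141, -0.0, 1.328]
ft_force: [-0.1, -0.4, 0.2]
grip_width: 0.003
grasp_force: 0.0
```

```bash
python3 - <<'E'
from h import *
c=snap('side','s1');s=robot.sense();print(s['tool_pos'],s['ft_force'],s['orientation'])
cv2.imwrite('pics/s1z.png',cv2.resize(c['image'][130:280,280:420],None,fx=4,fy=4,interpolation=2)[:,:,::-1])
E
```

```text
[ 0.53191802 -0.01367658  0.14804546] [0.49495899 0.48760332 0.09872305] [ 3.14072294e+00 -4.16119156e-04  1.32795890e+00]
```

View pics/s1z.png

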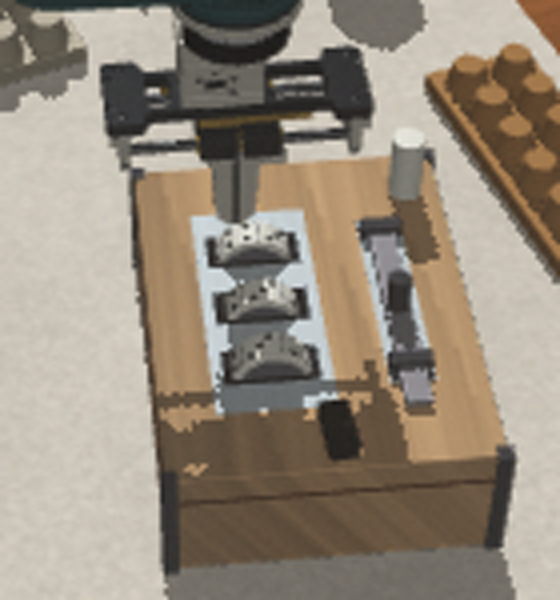

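The view shows the closed, tapered fingertip at about (236,218) in the crop, just above and slightly left of the left wheel. Now I'll feel for the crown.

Request:
step_arm([
  [[0,-0.02,-0.04],[0,0,0]],
  [[0,-0.02,-0.077],[0,0,0]],
  [[0,-0.02,-0.077],[0,0,0]],
  [[0,-0.02,-0.077],[0,0,0]],
])

```text
time_s: 2.95
tool_pos: [0.5314, -0.018, 0.1354]
orientation: [-3.141, 0.0, 1.326]
ft_force: [-0.5, 0.5, -1.3]
grip_width: 0.004
grasp_force: 0.0
```

Request:
step_arm([
  [[0,0,-0.008],[0,0,0]],
  [[0,0,-0.0167],[0,0,0]],
  [[0,0,-0.0167],[0,0,0]],
  [[0,0,-0.0167],[0,0,0]],
])

```text
time_s: 3.35
tool_pos: [0.5315, -0.0181, 0.1331]
orientation: [-3.142, 0.0, 1.326]
ft_force: [-0.2, -0.1, 0.6]
grip_width: 0.005
grasp_force: 0.0
```

Request:
step_arm([
  [[0,0,-0.008],[0,0,0]],
  [[0,0,-0.0167],[0,0,0]],
  [[0,0,-0.0167],[0,0,0]],
  [[0,0,-0.0167],[0,0,0]],
])

```text
time_s: 3.75
tool_pos: [0.5315, -0.018, 0.1306]
orientation: [3.142, -0.0, 1.326]
ft_force: [0.6, 0.6, -0.1]
grip_width: 0.004
grasp_force: 0.3
```

Request:
step_arm([
  [[0,0,-0.008],[0,0,0]],
  [[0,0,-0.0133],[0,0,0]],
  [[0,0,-0.0133],[0,0,0]],
  [[0,0,-0.0133],[0,0,0]],
])

```text
time_s: 4.15
tool_pos: [0.5317, -0.0181, 0.129]
orientation: [3.141, -0.0, 1.326]
ft_force: [-2.2, -0.4, 6.5]
grip_width: 0.005
grasp_force: 3.0
```

Request:
step_arm([
  [[0.016,-0.004,0],[0,0,0]],
  [[0.032,-0.008,0],[0,0,0]],
  [[0.032,-0.008,0],[0,0,0]],
])

```text
time_s: 4.45
tool_pos: [0.5364, -0.0193, 0.1292]
orientation: [3.141, 0.0, 1.326]
ft_force: [-2.9, 1.3, 9.3]
grip_width: 0.006
grasp_force: 4.6
```

Request:
step_arm([
  [[0.02,-0.005,0],[0,0,0]],
  [[0.04,-0.01,0],[0,0,0]],
  [[0.052,-0.0135,0],[0,0,0]],
  [[0.052,-0.0135,0],[0,0,0]],
])

```text
time_s: 4.85
tool_pos: [0.5444, -0.0214, 0.1294]
orientation: [3.141, -0.0, 1.326]
ft_force: [-2.3, -1.3, 9.3]
grip_width: 0.005
grasp_force: 4.7
```

Request:
step_arm([
  [[0.02,-0.005,0],[0,0,0]],
  [[0.04,-0.01,-0.003],[0,0,0]],
  [[0.058,-0.015,-0.006],[0,0,0]],
  [[0.058,-0.015,-0.006],[0,0,0]],
])

```text
time_s: 5.25
tool_pos: [0.5534, -0.0237, 0.1286]
orientation: [3.14, -0.0, 1.326]
ft_force: [-0.1, -1.5, 9.4]
grip_width: 0.002
grasp_force: 5.0
```

Request:
step_arm([
  [[0,0,0.06],[0,0,0]],
  [[-0.08,0.02,0.08],[0,0,0]],
  [[-0.13,0.033,0.06],[0,0,0]],
  [[-0.13,0.033,0.06],[0,0,0]],
  [[-0.13,0.033,0.02],[0,0,0]],
  [[-0.13,0.033,0.004],[0,0,0]],
  [[-0.13,0.033,0.004],[0,0,0]],
  [[-0.13,0.033,0.004],[0,0,0]],
])

```text
time_s: 6.05
tool_pos: [0.5335, -0.0186, 0.1286]
orientation: [3.142, -0.0, 1.326]
ft_force: [-3.6, 1.0, 9.6]
grip_width: 0.002
grasp_force: 4.9
```

Request:
step_arm([
  [[0.02,-0.005,0],[0,0,0]],
  [[0.04,-0.01,0],[0,0,0]],
  [[0.06,-0.015,0],[0,0,0]],
  [[0.08,-0.02,0],[0,0,0]],
  [[0.1,-0.0255,-0.002],[0,0,0]],
  [[0.12,-0.0305,-0.004],[0,0,0]],
  [[0.12,-0.0305,-0.004],[0,0,0]],
])

```text
time_s: 6.75
tool_pos: [0.5521, -0.0234, 0.1284]
orientation: [3.14, -0.0, 1.326]
ft_force: [-0.4, -0.1, 11.0]
grip_width: 0.007
grasp_force: 5.9
```

Request:
step_arm([
  [[0,0,0.08],[0,0,0]],
  [[-0.02,-0.1,0.12],[0,0,0]],
  [[-0.1,-0.4,0.12],[0,0,0]],
  [[-0.195,-0.7,0.12],[0,0,0]],
  [[-0.195,-0.764,0.12],[0,0,0]],
  [[-0.195,-0.764,0.054],[0,0,0]],
  [[-0.195,-0.764,0.054],[0,0,0]],
  [[-0.195,-0.764,0.054],[0,0,0]],
])

```text
time_s: 7.55
tool_pos: [0.5221, -0.1369, 0.1353]
orientation: [-3.141, -0.0, 1.327]
ft_force: [-0.3, -0.2, -0.8]
grip_width: 0.009
grasp_force: 0.0
```

Request:
step_arm([
  [[0,0,-0.008],[0,0,0]],
  [[0,0,-0.0133],[0,0,0]],
  [[0,0,-0.0133],[0,0,0]],
  [[0,0,-0.0133],[0,0,0]],
])

```text
time_s: 7.95
tool_pos: [0.5223, -0.1373, 0.1341]
orientation: [3.141, -0.0, 1.326]
ft_force: [-0.4, 2.2, 3.4]
grip_width: 0.007
grasp_force: 1.8
```

Request:
step_arm([
  [[0,0,-0.0067],[0,0,0]],
  [[0,0,-0.0067],[0,0,0]],
  [[0,0,-0.0067],[0,0,0]],
])

```text
time_s: 8.25
tool_pos: [0.5223, -0.1375, 0.1332]
orientation: [3.141, -0.001, 1.326]
ft_force: [-0.9, 4.2, 7.5]
grip_width: 0.002
grasp_force: 3.2
```

Request:
step_arm([
  [[-0.016,0.004,0],[0,0,0]],
  [[-0.032,0.008,0],[0,0,0]],
  [[-0.032,0.008,0],[0,0,0]],
])

```text
time_s: 8.55
tool_pos: [0.5178, -0.1365, 0.1336]
orientation: [3.139, -0.0, 1.326]
ft_force: [3.0, 2.0, 6.2]
grip_width: 0.006
grasp_force: 3.2
```

Request:
step_arm([
  [[-0.02,0.005,-0.002],[0,0,0]],
  [[-0.04,0.01,-0.004],[0,0,0]],
  [[-0.058,0.015,-0.006],[0,0,0]],
  [[-0.058,0.015,-0.006],[0,0,0]],
])

```text
time_s: 8.95
tool_pos: [0.5092, -0.1344, 0.1329]
orientation: [3.139, -0.0, 1.326]
ft_force: [2.5, 1.9, 9.1]
grip_width: 0.001
grasp_force: 4.3
```

Request:
step_arm([
  [[-0.02,0.005,0],[0,0,0]],
  [[-0.04,0.01,-0.002],[0,0,0]],
  [[-0.056,0.0145,-0.004],[0,0,0]],
  [[-0.056,0.0145,-0.004],[0,0,0]],
])

```text
time_s: 9.35
tool_pos: [0.5005, -0.1322, 0.1319]
orientation: [3.14, 0.0, 1.326]
ft_force: [0.9, 1.4, 6.2]
grip_width: 0.002
grasp_force: 2.9
```

Request:
step_arm([
  [[0,0,0.08],[0,0,0]],
  [[-0.1,0,0.2],[0,0,0]],
  [[-0.4,-0.2,0.3],[0,0,0]],
  [[-0.6,-0.5,0.3],[0,0,0]],
  [[-0.6,-0.8,0.3],[0,0,0]],
  [[-0.6,-1,0.3],[0,0,0]],
  [[-0.6,-1,0.3],[0,0,0]],
])

```text
time_s: 10.05
tool_pos: [0.4093, -0.2853, 0.1766]
orientation: [-3.141, 0.001, 1.322]
ft_force: [0.1, -0.0, -0.7]
grip_width: 0.007
grasp_force: 0.0
```

```bash
python3 - <<'E'
from h import *
im=[np.hstack([np.pad(wheelpatch(c,y,h),((4,4),(4,4),(0,0))) for y,h in((.06,.0205),(0,.02),(-.06,.0245))]) for c in(snap('top','t2'),snap('side','s2'))]
cv2.imwrite('pics/un2.png',np.vstack(im)[:,:,::-1])
E
```

```text
(no output)
```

View pics/un2.png

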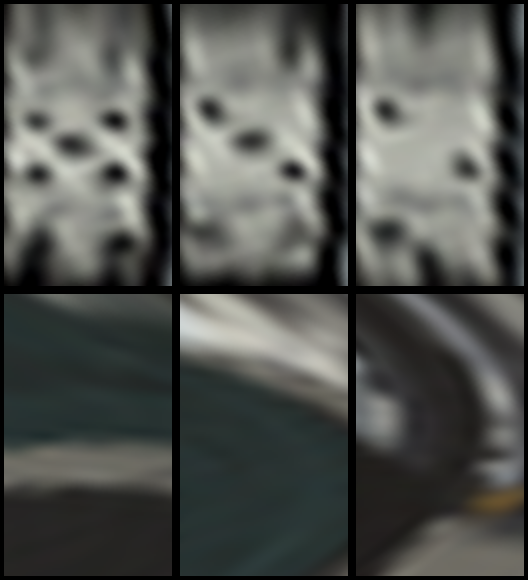

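The view shows 5 uppermost on the left (row ~146), 3 in the middle (row ~140) and 2 on the right (row ~138). Left may be about 3° short. I'll measure the pip centroids and the knob.

```bash
python3 - <<'E'
from h import *
a=dict(np.load('pics/t2.npz'))
for n,y,h in(('L',.06,.0205),('M',0,.02),('R',-.06,.0245)):
    g=cv2.cvtColor(wheelpatch(a,y,h),cv2.COLOR_RGB2GRAY).astype(float)[85:198,12:140]
    for th in (15,30):
        w=np.clip(cv2.GaussianBlur(g,(0,0),25)-g-th,0,None); w=w*(cv2.morphologyEx((w>0).astype(np.uint8),2,np.ones((5,5))))
        k,l,s,cc=cv2.connectedComponentsWithStats((w>0).astype(np.uint8))
        print(n,th,[(round(float(c[0]+12)),round((141-85-float(c[1]))/2,1),int(q[4])) for c,q in zip(cc[1:],s[1:]) if q[4]>60])
for f in('t0','s0'):
    c=dict(np.load(f'pics/{f}.npz')); p=proj(c,W(.065,-.015,.036)); print(f,p)
    u,v=p.round().astype(int); print(cv2.cvtColor(c['image'],cv2.COLOR_RGB2GRAY)[v-6:v+9,u-9:u+10])
E
```

```text
L 15 [(138, 14.6, 89), (110, 12.5, 591), (33, 12.4, 500), (69, 0.0, 801), (108, -15.4, 747), (33, -15.4, 645)]
L 30 [(110, 12.5, 452), (33, 12.3, 348), (69, 0.0, 611), (34, -15.0, 464), (109, -15.0, 559)]
M 15 [(136, 13.8, 455), (32, 17.1, 651), (72, 1.9, 924), (112, -13.0, 549), (136, -22.7, 144), (49, -26.7, 343)]
M 30 [(136, 22.1, 199), (32, 17.1, 489), (72, 2.0, 680), (137, -0.7, 83), (112, -13.0, 418), (137, -23.4, 88)]
R 15 [(65, 27.3, 69), (97, 26.9, 129), (135, 11.2, 554), (33, 16.2, 704), (108, -10.9, 655), (136, -23.7, 138), (49, -25.4, 546)]
R 30 [(135, 22.0, 227), (32, 16.5, 506), (137, -3.0, 133), (109, -11.1, 464), (137, -24.5, 87), (46, -26.3, 137)]
t0 [353.15182703 169.46170065]
[[117 107 107 102 104 104 102 103 101 103 105 102 105 104 105 107 109 108
  111]
 [144 128 130 118 116 108 104 102 103 105 103 101 104 102 106 103 102 106
  105]
 [140 129 140 143 143 130 125 119 112 111 108 106 104 103 104 102 103 105
  105]
 [104  82 108 143 128 147 139 150 112 114 109 124 109 104 104 105 106 104
  106]
 [ 98  98  96 118  83 127  97 130  79  79  93 129 135 125 117 109 109 10
[... 1366 characters left out ...]
  68  62  62  62  60  66 113 130 125 125 134
  141]
 [143 147 153 171 112 134 123  55  57  62  60  60  61 116 129 127 124 131
  141]
 [142 148 167 173 142 135 121  43  43  45  48  47  57 123 129 129 125 129
  140]
 [141 147 164 177 169  88 121  40  42  43  45  43  71 176 131 129 126 128
  136]
 [142 144 157 177 169  80 120  40  43  43  40  44  77 178 142 130 128 127
  134]
 [141 144 151 178 170 105 105  40  41  43  44  45  86 178 153 130 128 127
  133]
 [139 144 148 172 171  91 111  44  42  44  43  47  86 178 164 129 128 127
  129]
 [137 141 148 166 177 170  77  43  42  44  43  46  85 177 175 133 129 126
  127]
 [134 142 147 165 177 168  75  56  43  42  43  48  72 150 176 143 130 127
  126]]
```

Relative to the middle wheel, the left is about 3° short and the right is within 1°. I'll correct the left by a 1.6 mm drag. The knob is at chest (65, −16) mm.

Request:
step_arm([
  [[0.1,0.3,0],[0,0,0]],
  [[0.25,0.6,-0.05],[0,0,0]],
  [[0.4,0.9,-0.1],[0,0,0]],
  [[0.45,1,-0.13],[0,0,0]],
  [[0.45,1,-0.13],[0,0,0]],
])

```text
time_s: 10.65
tool_pos: [0.4781, -0.1288, 0.1563]
orientation: [-3.141, -0.0, 1.331]
ft_force: [-1.3, -0.2, 0.0]
grip_width: 0.006
grasp_force: 0.0
```

Request:
step_arm([
  [[0.2,0.3,0],[0,0,0]],
  [[0.4,0.6,0],[0,0,0]],
  [[0.43,0.76,0],[0,0,0]],
  [[0.43,0.76,-0.08],[0,0,0]],
  [[0.43,0.76,-0.13],[0,0,0]],
  [[0.43,0.76,-0.13],[0,0,0]],
  [[0.43,0.76,-0.13],[0,0,0]],
])

```text
time_s: 11.35
tool_pos: [0.5418, -0.019, 0.1374]
orientation: [-3.141, 0.0, 1.325]
ft_force: [0.1, -1.6, 0.0]
grip_width: 0.007
grasp_force: 0.0
```

Request:
step_arm([
  [[0,0,-0.03],[0,0,0]],
  [[0,0,-0.045],[0,0,0]],
  [[0,0,-0.055],[0,0,0]],
  [[0,0,-0.055],[0,0,0]],
  [[0,0,-0.055],[0,0,0]],
])

```text
time_s: 11.85
tool_pos: [0.5423, -0.0186, 0.1299]
orientation: [3.141, 0.0, 1.326]
ft_force: [-1.2, -2.5, 8.2]
grip_width: 0.005
grasp_force: 3.8
```

Request:
step_arm([
  [[0.006,-0.0015,0],[0,0,0]],
  [[0.011,-0.003,0],[0,0,0]],
  [[0.011,-0.003,0],[0,0,0]],
  [[0.011,-0.003,0],[0,0,0]],
])

```text
time_s: 12.25
tool_pos: [0.5439, -0.019, 0.1299]
orientation: [3.141, 0.0, 1.326]
ft_force: [-3.5, -2.1, 7.7]
grip_width: 0.005
grasp_force: 3.9
```

Request:
step_arm([
  [[0,0,0.1],[0,0,0]],
  [[0.1,-0.15,0.23],[0,0,0]],
  [[0.3,-0.45,0.23],[0,0,0]],
  [[0.46,-0.75,0.23],[0,0,0]],
  [[0.46,-0.845,0.23],[0,0,0]],
  [[0.46,-0.845,0.23],[0,0,0]],
  [[0.46,-0.845,0.23],[0,0,0]],
])

```text
time_s: 12.95
tool_pos: [0.6125, -0.1451, 0.1638]
orientation: [-3.141, -0.0, 1.325]
ft_force: [-0.1, 0.1, -0.2]
grip_width: 0.008
grasp_force: 0.0
```

```bash
python3 - <<'E'
from h import *
a=snap('top','t3');b=snap('side','s3'); print(robot.sense()['tool_pos'])
im=[cv2.resize(x,(400,400),interpolation=2) for x in (a['image'][140:240,290:390],b['image'][150:250,310:410])]
im.append(cv2.resize(np.hstack([wheelpatch(a,y,h) for y,h in((.06,.0205),(0,.02),(-.06,.0245))]),(400,190)))
o=np.zeros((595,800,3),np.uint8);o[:400,:400]=im[0];o[:400,400:]=im[1];o[400:590,:400]=im[2]
cv2.imwrite('pics/k3.png',o[:,:,::-1])
E
```

```text
[ 0.61250375 -0.14428614  0.16395258]
```

View pics/k3.png

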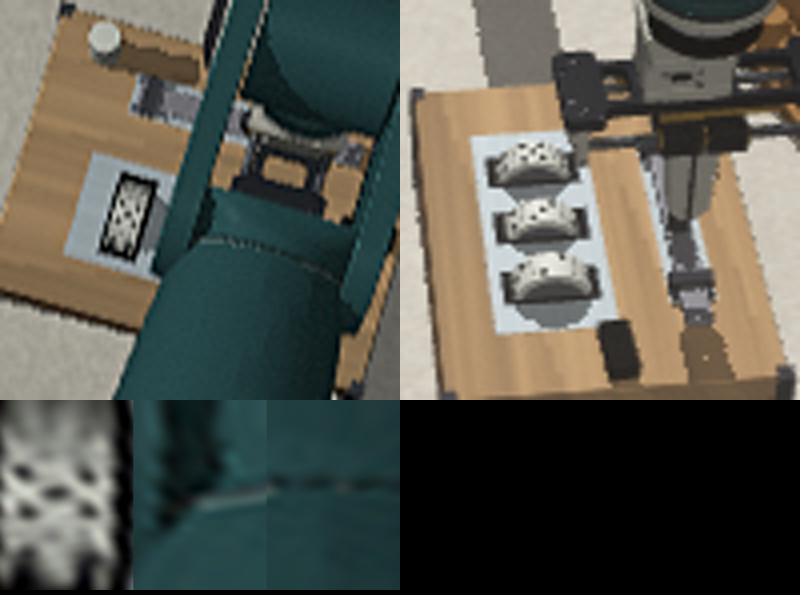

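The left wheel shows 5, centred. The fingers are above the bar, between the knob and the right-hand bracket (side crop about (685,220)). Next I'll lower and push left.

Request:
step_arm([
  [[0,0,-0.08],[0,0,0]],
  [[0,0,-0.16],[0,0,0]],
  [[0,0,-0.2],[0,0,0]],
  [[0,0,-0.225],[0,0,0]],
  [[0,0,-0.225],[0,0,0]],
])

```text
time_s: 13.55
tool_pos: [0.6126, -0.1451, 0.129]
orientation: [-3.141, -0.0, 1.326]
ft_force: [0.4, -0.0, -0.6]
grip_width: 0.007
grasp_force: 0.0
```

Request:
step_arm([
  [[0.0125,0.0485,0],[0,0,0]],
  [[0.025,0.097,0],[0,0,0]],
  [[0.0375,0.1455,0],[0,0,0]],
  [[0.05,0.194,0],[0,0,0]],
  [[0.05,0.194,0],[0,0,0]],
])

```text
time_s: 14.05
tool_pos: [0.6207, -0.1151, 0.13]
orientation: [3.141, -0.0, 1.327]
ft_force: [-1.0, -0.4, 0.6]
grip_width: 0.003
grasp_force: 0.0
```

Request:
step_arm([
  [[0.006,0.024,0],[0,0,0]],
  [[0.0125,0.0485,0],[0,0,0]],
  [[0.0165,0.0645,0],[0,0,0]],
  [[0.0165,0.0645,0],[0,0,0]],
])

```text
time_s: 14.45
tool_pos: [0.6229, -0.1062, 0.1299]
orientation: [3.141, -0.0, 1.326]
ft_force: [-0.3, -1.0, 1.1]
grip_width: 0.004
grasp_force: 0.5
```

Request:
step_arm([
  [[0.006,0.024,0],[0,0,0]],
  [[0.008,0.032,0],[0,0,0]],
])

```text
time_s: 14.65
tool_pos: [0.6238, -0.1024, 0.1298]
orientation: [3.142, 0.002, 1.326]
ft_force: [-4.0, -15.2, 2.9]
grip_width: 0.008
grasp_force: 7.9
```

Request:
step_arm([
  [[0.0015,0.006,0],[0,0,0]],
  [[0.0015,0.006,0],[0,0,0]],
])

```text
time_s: 14.85
tool_pos: [0.6239, -0.1024, 0.1299]
orientation: [3.142, 0.003, 1.325]
ft_force: [-3.2, -16.2, 2.3]
grip_width: 0.003
grasp_force: 8.3
```

Request:
step_arm([
  [[0.003,0.012,0],[0,0,0]],
  [[0.003,0.012,0],[0,0,0]],
  [[0.003,0.012,0],[0,0,0]],
])

```text
time_s: 15.15
tool_pos: [0.624, -0.1021, 0.1299]
orientation: [-3.142, 0.006, 1.324]
ft_force: [-7.6, -26.3, 3.4]
grip_width: 0.003
grasp_force: 13.8
```

The bolt is hard against its stop. I'll back off, lift and withdraw for a final look.

Request:
step_arm([
  [[-0.02,-0.08,0],[0,0,0]],
  [[-0.025,-0.1,0.05],[0,0,0]],
  [[-0.025,-0.1,0.3],[0,0,0]],
  [[-0.1,-0.2,0.6],[0,0,0]],
  [[-0.4,-0.4,0.7],[0,0,0]],
  [[-0.7,-0.7,0.7],[0,0,0]],
  [[-1,-1,0.7],[0,0,0]],
  [[-1,-1,0.7],[0,0,0]],
])

```text
time_s: 15.95
tool_pos: [0.4729, -0.25, 0.2357]
orientation: [3.141, -0.0, 1.326]
ft_force: [0.4, 0.2, 0.1]
grip_width: 0.005
grasp_force: 0.0
```

Request:
step_arm([
  [[-0.2,-0.3,0],[0,0,0]],
  [[-0.3,-0.6,0],[0,0,0]],
  [[-0.3,-0.9,0],[0,0,0]],
  [[-0.3,-1,0],[0,0,0]],
  [[-0.3,-1,0],[0,0,0]],
])

```text
time_s: 16.45
tool_pos: [0.4295, -0.4002, 0.2345]
orientation: [-3.141, -0.001, 1.324]
ft_force: [0.3, -0.2, -0.1]
grip_width: 0.005
grasp_force: 0.0
```

```bash
python3 - <<'E'
from h import *
a=snap('top','t4')
o=np.zeros((600,600,3),np.uint8);o[:400]=cv2.resize(a['image'][140:240,275:425],(600,400),interpolation=2)
o[400:600,:400]=cv2.resize(np.hstack([wheelpatch(a,y,h) for y,h in((.06,.0205),(0,.02),(-.06,.0245))]),(400,200))
cv2.imwrite('pics/k4.png',o[:,:,::-1]); print(proj(a,W(.065,.0155,.036)))
E
```

```text
[343.9874024  166.88981435]
```

View pics/k4.png

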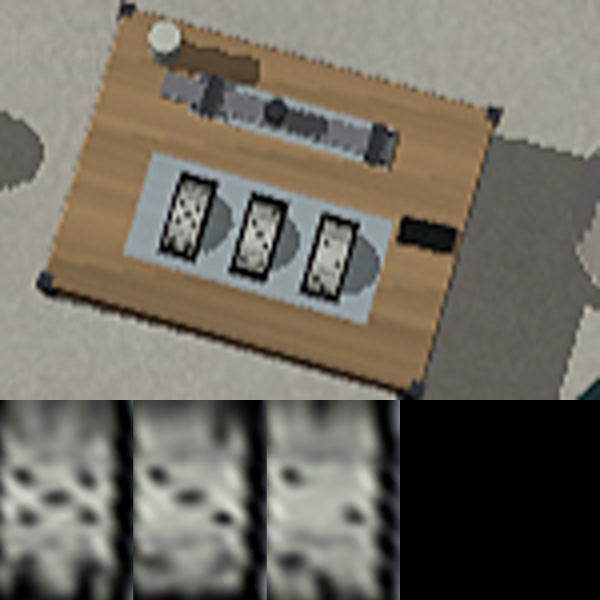

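The final view shows 5 - 3 - 2 aligned. The knob has moved left to about (275,110) in the crop, which matches 32 mm of travel. The eraser and glue stick have not moved.

```bash
python3 -c "
from plant import robot
print(robot.job_done())"
```

```text
the job is handed in; nothing more can be done
None
```

The wheels show 5 - 3 - 2, the bolt is drawn left against its stop, the arm is clear, and the job is handed in; the highest wheel press I read was 11 N and it took about 16.5 s.

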